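# Put the washed storage jars' lids back on

### The job

The four pale stoneware storage jars have been washed and stand open, with their wooden lids lying about between them. Put on each jar the lid that fits it, knob up and fully seated on the rim, leaving the jars standing where they are. Do not disturb the salt shaker or the food tin, and mind the wall cupboards above.

Things in the scene. Friction and masses are not known exactly. Their poses are not given: they have to be found in the camera images.
- lid_1: smallest of four round wooden jar lids alike but for diameter (52, 66, 80, 94 mm), lying knob up: disc 52 mm across, 9 mm thick; under it a plug 38 mm across, 10 mm deep, foot chamfered 3 mm; on top a round knob 21-23 mm across, 30 mm tall, to grasp from above. Loose, about 50 g. Origin: centre of the plug's underside, z up: disc z 10-19 mm, knob 19-49 mm.
- lid_2: second smallest of four round wooden jar lids alike but for diameter (52, 66, 80, 94 mm), lying knob up: disc 66 mm across, 9 mm thick; under it a plug 52 mm across, 10 mm deep, foot chamfered 3 mm; on top a round knob 21-23 mm across, 30 mm tall, to grasp from above. Loose, about 75 g. Origin: centre of the plug's underside, z up: disc z 10-19 mm, knob 19-49 mm.
- lid_3: second largest of four round wooden jar lids alike but for diameter (52, 66, 80, 94 mm), lying knob up: disc 80 mm across, 9 mm thick; under it a plug 66 mm across, 10 mm deep, foot chamfered 3 mm; on top a round knob 21-23 mm across, 30 mm tall, to grasp from above. Loose, about 100 g. Origin: centre of the plug's underside, z up: disc z 10-19 mm, knob 19-49 mm.
- lid_4: largest of four round wooden jar lids alike but for diameter (52, 66, 80, 94 mm), lying knob up: disc 94 mm across, 9 mm thick; under it a plug 80 mm across, 10 mm deep, foot chamfered 3 mm; on top a round knob 21-23 mm across, 30 mm tall, to grasp from above. Loose, about 125 g. Origin: centre of the plug's underside, z up: disc z 10-19 mm, knob 19-49 mm.
- jar_1: smallest of four open plain pale stoneware jars: 52 mm across, 52 mm tall, mouth 43 mm across, empty, loose, about 220 g. Origin: centre of its underside, z up. Its lid has the same outer diameter (52 mm): the plug enters with 2.5 mm clearance all round, the disc rests on the rim, lid origin then 42 mm above the jar's. A larger lid won't go in, a smaller falls inside.
- jar_2: second smallest of four open plain pale stoneware jars: 66 mm across, 60 mm tall, mouth 57 mm across, empty, loose, about 340 g. Origin: centre of its underside, z up. Its lid has the same outer diameter (66 mm): the plug enters with 2.5 mm clearance all round, the disc rests on the rim, lid origin then 50 mm above the jar's. A larger lid won't go in, a smaller falls inside.
- jar_3: second largest of four open plain pale stoneware jars: 80 mm across, 68 mm tall, mouth 71 mm across, empty, loose, about 460 g. Origin: centre of its underside, z up. Its lid has the same outer diameter (80 mm): the plug enters with 2.5 mm clearance all round, the disc rests on the rim, lid origin then 58 mm above the jar's. A larger lid won't go in, a smaller falls inside.
- jar_4: largest of four open plain pale stoneware jars: 94 mm across, 76 mm tall, mouth 85 mm across, empty, loose, about 580 g. Origin: centre of its underside, z up. Its lid has the same outer diameter (94 mm): the plug enters with 2.5 mm clearance all round, the disc rests on the rim, lid origin then 66 mm above the jar's. A larger lid won't go in, a smaller falls inside.
- salt_shaker: a salt shaker standing among the jars, 44 mm in diameter, 90 mm tall, loose, stays where it is; origin: centre of its underside
- tin: a closed low food tin with a green label standing among the jars, 75 mm in diameter, 58 mm tall, loose, stays where it is; origin: centre of its underside. Behind it wall cupboards hang over the worktop: from x = 0.58 m back, 0.49 m above the surface; arms that swing round wide hit them
There are look-alikes about, which are no part of the job. Leave any blue or purple look-alike of the lid_2 alone.

How it is judged:
By the outcome, as a careful person would: the job done as asked, in the order asked, and still so for the second after the job is handed in, with the robot touching nothing.
It also fails if it takes over 120 s, if anything falls off the work surface, if the arm or the gripper's body presses on something with over 40 N, if the wrist force passes 120 N, or if a joint passes its speed limit or range.

### The arm

A 7-joint arm with a two-finger parallel gripper is mounted at the origin on a cart in front of the work surface, level with it; the furniture and walls round the work are solid. World frame = base frame: x ahead of the robot, y to its left, z up, the work surface at z = 0. Lengths are in m, angles in rad, forces in N, time in s.
With the tool pointing down it reaches from about 0.425 to 0.825 m from the base axis. Payload 3.6 kg.
Tool frame: the origin (TCP) lies midway between the tips of the shut fingers; the grasp point (between the pads) lies 19 mm behind it (robot.tcp_to_grasp is the distance from the TCP to the grasp point, in m); z points along the fingers, y is the line along which they close (so a half turn about z gives the same grasp; the last joint's range is limited). The gripper opens to 85 mm and grips with 20 to 120 N. Pads are 22 mm wide; open, the fingers measure 114 mm over their backs; the gripper's body (76 mm by 85 mm) begins 54 mm behind the grasp point. The pads swing forward as they close: fully open they stand 13 mm farther back than shut.
Start: joints at [-1.248, 0.615, -0.013, 1.423, 0.008, 1.103, -0.04], TCP at [0.223, 0.611, 0.231] pointing down, gripper open.
Joint ranges: [-3.12, 3.12], [-0.3, 2.06], [-1.34, 1.32], [0.26, 2.42], [-1.36, 4.5], [0.01, 1.98], [-2.84, 2.84]. Speed limits (rad/s): [2.79, 2.79, 3.14, 3.14, 3.14, 3.14, 3.14].

### API

Orientations are given as a rotation vector (axis times angle).
In Python, from plant import sensors, cams, robot gives the robot as it stands.
- The arm moves only by the tool arm_command, never from a script. Its argument "targets" is a list of rows, each an object with "turn": the turn, a rotation vector about the tool's x, y, z in parts of the range, where 1.0 means 180 degrees, a list of three; "offset": the shift along the tool's x, y, z in fractions of the full range, 1 being 600 mm, a list of three; "hand": the opening, from 0 (shut) to 1 (fully open). In form: [{"turn": [rx, ry, rz], "offset": [dx, dy, dz], "hand": hand}, ...]. A call has 1 to 10 rows; each row is the pose to reach, as a shift and turn from the pose commanded when the call began, along the tool's axes at that moment; what a row does not reach only later rows make up. A row lasts 1/8 s, in which the tool goes at most 62.5 mm and 10.7 degrees, less where a joint would pass 70% of its speed; a pose out of reach is approached as far as the arm can. A shift or turn number past 1, either way, is cut back to 1. A call with a gripper value outside its range is refused whole. The fingers move at their own pace and stop on an object; "grip_force" is the grip in N (left out, the last holds). Time passes only in rows, so rows that repeat a pose let the fingers close. It gives the time, the measured TCP pose, the force, the opening and the grip force at its end, in the units of the state.
- sensors.sense(): the state, without advancing time (a new reading comes with each control period).
- cams.camera(name): name is "scene" or "top" or "wrist"; returns (picture, depth): 420x560x3 uint8, red, green, blue; 420x560 float32, m along the optical axis (not along the pixel's ray), 0 where there is no reading.
- cams.camera_model(name): a dict with "fx", "fy", "cx", "cy" (pixels), "extrinsics" (4x4, takes a point from camera to world coordinates). Camera axes: x right, y down, z forward; pixel columns grow to the right and rows downward; lengths in m; the calibration is good to about 2 mm. A picture is of the moment at which its call begins: read the wrist's pose just before it. camera_model takes no time and is no camera call; for the wrist camera it gives the pose at the moment of the call.
- robot.sign_off(): hands the job in; it is judged then, once.
The state is a dict: "t": time; "joint_positions": joint angles; "joint_vel": joint speeds; "joint_torque": joint torques, N m; "tool_pos": TCP position; "tool_rot": TCP orientation; "contact_force": force on the tool from outside, world axes, zero at the start; "wrist_torque": the same for the moment, N m; "finger_gap": finger opening in m; "grasp_force": force on a finger pad.
Only numpy, scipy, OpenCV 4.12 (cv2) and the standard library are available. Lean on these libraries where they do the work, as an engineer would, in place of code of your own. Each camera call takes 0.05 s, during which the arm holds its last target. There are 200 camera calls.

## Working session

There is one attempt and no reset: what is moved stays moved. The work goes in short steps, Python scripts to look and compute and a tool call to move; the robot and the scene stay as the last step left them, time stands still between calls to the robot, and variables do not carry over. Pictures are saved under pics/ and viewed, at most 14 in all, crops included, and the job is handed in when it is done.

Besides the shell and the picture viewer there is one more tool, called after ">>>" as name([rows], argument=value, ...), one row to a line, values as JSON. arm_command: Moves the arm, as the interface text tells. Its arguments: {"type":"object","properties":{"targets":{"type":"array","items":{"type":"object","properties":{"turn":{"type":"array","items":{"type":"number"}},"offset":{"type":"array","items":{"type":"number"}},"hand":{"type":"number"}}}},"grip_force":{"type":"number"}},"required":["targets"]}

```bash
mkdir -p pics; ls
python3 - <<'E'
from plant import sensors,cams,robot
import cv2,numpy as np
s=sensors.sense();print({k:np.round(v,3) for k,v in s.items()})
for n in("top","scene"):
    p,d=cams.camera(n);cv2.imwrite(f"pics/{n}0.png",p[...,::-1]);np.save(f"pics/{n}0.npy",d)
    m=cams.camera_model(n);print(n,m['fx'],m['cx'],m['cy'],np.round(m['extrinsics'],3))
E
```

```text
pics
{'t': np.float64(0.0), 'joint_positions': array([-1.247,  0.616, -0.013,  1.425,  0.008,  1.103, -0.04 ]), 'joint_vel': array([-0.002,  0.001, -0.001, -0.001, -0.   , -0.001, -0.002]), 'joint_torque': array([-0.0000e+00, -4.6922e+01,  2.5900e-01, -1.7103e+01,  1.0000e-02,
        9.0000e-03,  0.0000e+00]), 'tool_pos': array([0.223, 0.61 , 0.23 ]), 'tool_rot': array([-0.547, -3.093,  0.004]), 'contact_force': array([-0.64 ,  1.44 ,  0.728]), 'wrist_torque': array([ 0.03 , -0.019,  0.046]), 'grasp_force': np.float64(0.0), 'finger_gap': np.float64(0.085)}
top 383.73440761922336 270.4025439660925 207.60276765228394 [[ 3.000e-03 -9.970e-01  7.100e-02  3.690e-01]
 [-1.000e+00 -3.000e-03  1.000e-03 -8.900e-02]
 [-1.000e-03 -7.100e-02 -9.970e-01  1.165e+00]
 [ 0.000e+00  0.000e+00  0.000e+00  1.000e+00]]
scene 429.5643213391468 278.3405356884977 212.0659440336554 [[ 0.672 -0.562  0.482 -0.337]
 [-0.741 -0.503  0.445 -0.756]
 [-0.007 -0.656 -0.754  1.225]
 [ 0.     0.     0.     1.   ]]
```

View pics/top0.png

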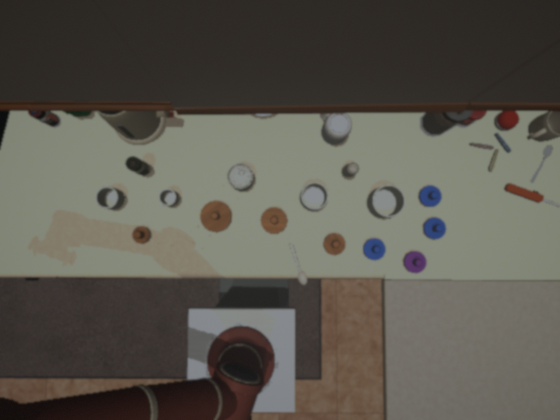

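View pics/scene0.png

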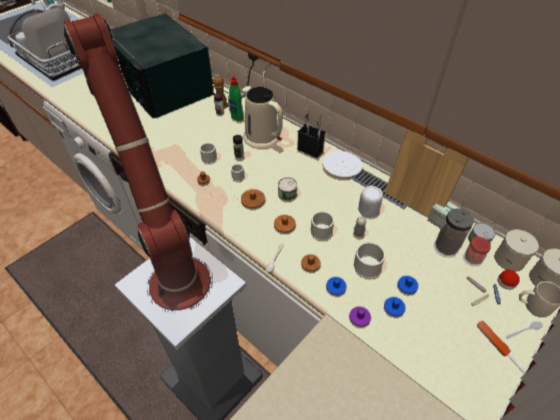

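Top view: jars at (113,198), (171,198), (313,197) and (385,202); lids at (142,235), (334,244), (274,220) and (216,216); tin at (240,177); shaker at (351,170). Next I measure each with depth from both cameras.

```bash
cat > h.py <<'E'
import numpy as np,cv2
from scipy.optimize import least_squares
def cloud(d,m):
    v,u=np.indices(d.shape);P=np.stack([(u-m['cx'])*d/m['fx'],(v-m['cy'])*d/m['fy'],d],-1)
    E=m['extrinsics'];return P@E[:3,:3].T+E[:3,3]
def sel(W,d,c,r,lo,hi):
    M=(np.hypot(W[...,0]-c[0],W[...,1]-c[1])<r)&(W[...,2]>lo)&(W[...,2]<hi)&(d>0)
    return W[M]
E
python3 - <<'E'
from h import *
from plant import cams
px={'jA':(113,198),'jB':(171,198),'jC':(313,197),'jD':(385,202),'lA':(142,235),'lB':(334,244),'lC':(274,220),'lD':(216,216),'tin':(240,177),'salt':(351,170),'far':(338,126),'pepper':(138,165),'blue':(374,249)}
C={}
for n in('top','scene'):
    m=cams.camera_model(n);d=np.load(f'pics/{n}0.npy');W=cloud(d,m)
    if n=='top':
        Wt=W
        C={k:Wt[v-6:v+7,u-6:u+7].reshape(-1,3).mean(0)[:2] for k,(u,v) in px.items()}
    for k,c in C.items():
        Q=sel(W,d,c,.07,.012,.3); 
        if len(Q)<5: print(n,k,'none');continue
        Q=Q[np.hypot(*(Q[:,:2]-np.median(Q[:,:2],0)).T)<.06]
        zt=np.percentile(Q[:,2],97)
        top=Q[Q[:,2]>zt-.008]
        out=[]
        for S in ((Q[Q[:,2]<.026],Q[Q[:,2]>.038]) if k[0] in'lb' else (top,)):
            if len(S)<3: continue
            (x,y),r=cv2.minEnclosingCircle(S[:,:2].astype(np.float32)); out+=[round(x,4),round(y,4),round(2*r,4),len(S)]
        print(n,k,'ztop %.3f'%zt,out)
p=cv2.imread('pics/top0.png');cv2.imwrite('pics/top0c.png',cv2.convertScaleAbs(cv2.resize(p[150:275,80:280],None,fx=4,fy=4,interpolation=2),alpha=1.5))
cv2.imwrite('pics/top0d.png',cv2.convertScaleAbs(cv2.resize(p[150:275,255:455],None,fx=4,fy=4,interpolation=2),alpha=1.5))
E
```

```text
top jA ztop 0.062 [0.4768, 0.3873, 0.0673, 134]
top jB ztop 0.054 [0.4789, 0.2137, 0.0521, 88]
top jC ztop 0.071 [0.4832, -0.2144, 0.0798, 136]
top jD ztop 0.079 [0.4691, -0.425, 0.0954, 182]
top lA ztop 0.051 [0.3706, 0.299, 0.0526, 185, 0.3694, 0.2975, 0.0228, 48]
top lB ztop 0.051 [0.3437, -0.2778, 0.0661, 338, 0.3443, -0.2776, 0.0218, 49]
top lC ztop 0.049 [0.4136, -0.0977, 0.0797, 509, 0.4134, -0.0975, 0.0219, 48]
top lD ztop 0.048 [0.4256, 0.0764, 0.0938, 721, 0.4254, 0.0757, 0.0218, 45]
top tin ztop 0.060 [0.5404, 0.0004, 0.0755, 489]
top salt ztop 0.091 [0.56, -0.3221, 0.0298, 79]
top far ztop 0.096 [0.6847, -0.2825, 0.0747, 465]
top pepper ztop 0.108 [0.5683, 0.2972, 0.0407, 163]
top blue ztop 0.051 [0.329, -0.3965, 0.0664, 336, 0.3298, -0.3968, 0.0232, 50]
scene jA ztop 0.061 [0.4716, 0.3904, 0.0753, 56]
scene jB ztop 0.052 [0.4753, 0.2178, 0.058, 49]
scene jC ztop 0.068 [0.4808, -0.211, 0.0853, 100]
scene jD ztop 0.076 [0.4661, -0.4205, 0.0977, 150]
scene lA ztop 0.049 [0.3658, 0.2992, 0.0545, 75, 0.3666, 0.3004, 0.0234, 23]
scene lB ztop 0.048 [0.34, -0.2749, 0.0681, 199, 0.3402, -0.2756, 0.0242, 35]
scene lC ztop 0.047 [0.4107, -0.0953, 0.0843, 253, 0.4077, -0.0948, 0.0243, 30]
scene lD ztop 0.044 [0.4222, 0.0774, 0.097, 304, 0.4236, 0.0804, 0.0276, 27]
scene tin ztop 0.058 [0.536, 0.0039, 0.0794, 203]
scene salt ztop 0.089 [0.5583, -0.3205, 0.0286, 36]
scene far ztop 0.094 [0.6823, -0.2801, 0.0759, 225]
scene pepper ztop 0.107 [0.5654, 0.2977, 0.0443, 56]
scene blue ztop 0.047 [0.3273, -0.3951, 0.0683, 237, 0.327, -0.3935, 0.0237, 37]
```

View pics/top0c.png

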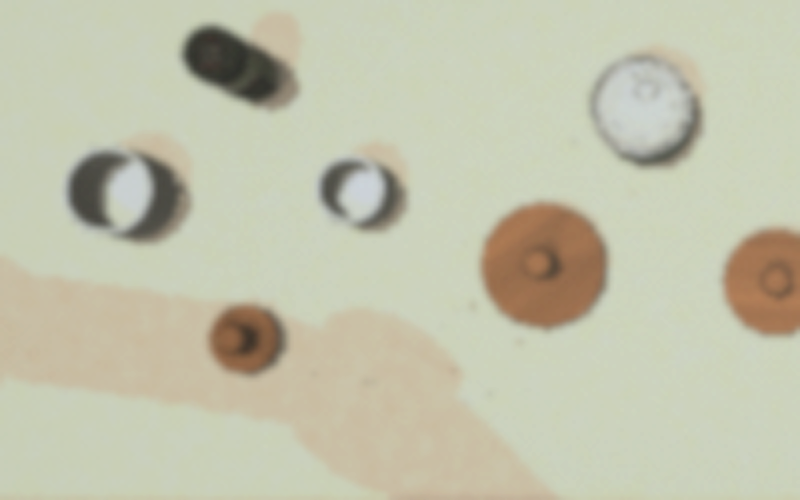

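View pics/top0d.png

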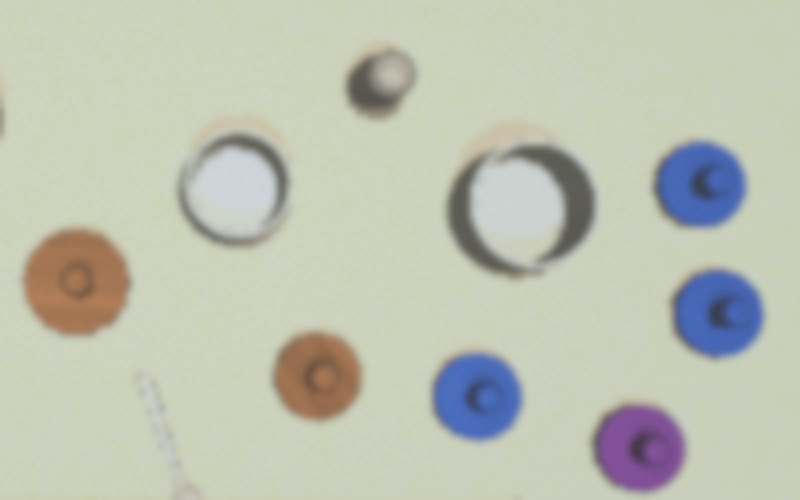

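The jar and lid diameters match the list: the 67, 52, 80 and 95 mm jars are jars 2, 1, 3 and 4, and lids A, B, C and D are lids 1, 2, 3 and 4. I move above lid_4 and turn the tool so that tool x = world +y and tool y = world +x.

The manual's scale: shifts go in shares of 600 mm and turns go in shares of 180 degrees. Converting my numbers, -0.433 m is -0.7217, 0.03 m is 0.05, 69.9 degrees is 0.3883.

>>> arm_command([
  {"turn":[0,0,0.0556],"offset":[-0.0617,-0.0717,0],"hand":1},
  {"turn":[0,0,0.1111],"offset":[-0.1233,-0.1433,0],"hand":1},
  {"turn":[0,0,0.1667],"offset":[-0.1867,-0.2167,0],"hand":1},
  {"turn":[0,0,0.2222],"offset":[-0.25,-0.2883,0.0167],"hand":1},
  {"turn":[0,0,0.2778],"offset":[-0.3117,-0.36,0.0333],"hand":1},
  {"turn":[0,0,0.3333],"offset":[-0.3733,-0.4333,0.05],"hand":1},
  {"turn":[0,0,0.3883],"offset":[-0.4367,-0.505,0.05],"hand":1},
  {"turn":[0,0,0.3883],"offset":[-0.5,-0.5767,0.05],"hand":1},
  {"turn":[0,0,0.3883],"offset":[-0.56,-0.65,0.05],"hand":1},
  {"turn":[0,0,0.3883],"offset":[-0.6208,-0.7217,0.05],"hand":1},
])

```text
t: 1.35
tool_pos: [0.4245, 0.0746, 0.2012]
tool_rot: [-2.22, -2.223, -0.0]
contact_force: [0.3, 0.5, 0.3]
finger_gap: 0.0853
grasp_force: 0.0
```

>>> arm_command([
  {"turn":[0,0,0],"offset":[0,0,0],"hand":0.5},
  {"turn":[0,0,0],"offset":[0,0,0],"hand":0.5},
  {"turn":[0,0,0],"offset":[0,0,0],"hand":0.5},
])

```text
t: 1.72
tool_pos: [0.4237, 0.0779, 0.2011]
tool_rot: [-2.216, -2.226, 0.0]
contact_force: [0.2, 0.4, -0.4]
finger_gap: 0.0425
grasp_force: 0.0
```

```bash
cat > look.py <<'E'
from h import *
from plant import sensors,cams
import sys
def fit(S): 
    (x,y),r=cv2.minEnclosingCircle(S[:,:2].astype(np.float32)); return [round(x,4),round(y,4),round(2*r,4),len(S)]
def look(n,items,save=None):
    m=cams.camera_model(n);p,d=cams.camera(n);W=cloud(d,m)
    if save: cv2.imwrite(f'pics/{save}.png',p[...,::-1])
    for k,c,r,lo,hi in items:
        S=sel(W,d,c,r,lo,hi);print(n,k,fit(S) if len(S)>3 else None)
def st():
    s=sensors.sense();print('t %.2f'%s['t'],np.round(s['tool_pos'],4),np.round(s['tool_rot'],4),'gap %.4f'%s['finger_gap'],'gf %.1f'%s['grasp_force'],np.round(s['contact_force'],1),np.round(s['joint_positions'],2))
E
python3 - <<'E'
from look import *
st()
look('wrist',[('disc4',(.425,.076),.07,.012,.026),('knob',(.425,.076),.03,.038,.06),('disc3',(.4136,-.0977),.06,.012,.026)],'w1')
E
```

```text
t 1.73 [0.4237 0.0779 0.2011] [-2.2156e+00 -2.2257e+00  5.0000e-04] gap 0.0425 gf 0.0 [ 0.2  0.4 -0.4] [-0.52  0.34  0.38  2.07 -0.18  0.77 -0.02]
wrist disc4 [0.4257, 0.0792, 0.0943, 7684]
wrist knob [0.426, 0.0793, 0.0233, 580]
wrist disc3 [0.4139, -0.0947, 0.0814, 3540]
```

View pics/w1.png

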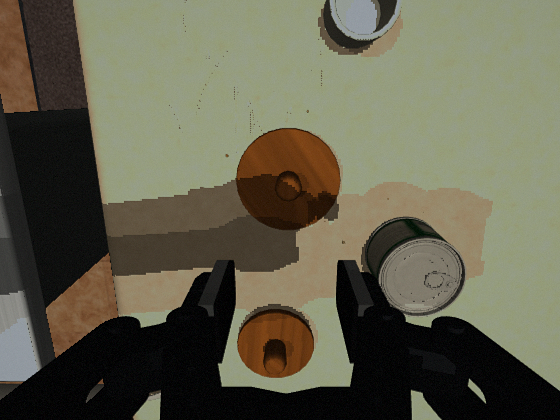

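The wrist view shows lid_4 at (289,180) with its knob centred ahead of the fingers. The measurement is (.4257, .0792) with diameter 94 mm, so I descend and grip.

Converted, 0.176 m is 0.2933, 0.002 m is 0.0033.

>>> arm_command([
  {"turn":[0,0,0],"offset":[0.0008,0.0033,0.0833],"hand":0.5},
  {"turn":[0,0,0],"offset":[0.0008,0.0033,0.1667],"hand":0.5},
  {"turn":[0,0,0],"offset":[0.0008,0.0033,0.2333],"hand":0.5},
  {"turn":[0,0,0],"offset":[0.0008,0.0033,0.275],"hand":0.5},
  {"turn":[0,0,0],"offset":[0.0008,0.0033,0.2933],"hand":0.5},
  {"turn":[0,0,0],"offset":[0.0008,0.0033,0.2933],"hand":0.5},
  {"turn":[0,0,0],"offset":[0.0008,0.0033,0.2933],"hand":0.2},
  {"turn":[0,0,0],"offset":[0.0008,0.0033,0.2933],"hand":0.1},
  {"turn":[0,0,0],"offset":[0.0008,0.0033,0.2933],"hand":0.1},
  {"turn":[0,0,0],"offset":[0.0008,0.0033,0.2933],"hand":0.1},
], grip_force=40)

```text
t: 3.02
tool_pos: [0.4269, 0.0771, 0.0264]
tool_rot: [2.219, 2.222, 0.003]
contact_force: [-1.2, 0.2, 7.5]
finger_gap: 0.021
grasp_force: 39.6
```

Run:
```python
from look import *
st()
it=[('disc4',(.425,.076),.06,.012,.026),('knob',(.425,.076),.03,.038,.06)]
look('wrist',it);look('top',[it[0]])
```

```text
t 3.02 [0.4269 0.0771 0.0264] [2.2195 2.2224 0.003 ] gap 0.0210 gf 39.6 [-1.2  0.2  7.5] [-0.34  0.66  0.17  2.23 -0.39  0.28  0.16]
wrist disc4 [0.427, 0.0796, 0.0943, 21857]
wrist knob [0.4272, 0.0844, 0.0485, 5154]
top disc4 [0.4277, 0.0671, 0.0901, 246]
```

Lid_4 is gripped: gap 21 mm, 40 N. I lift it and carry it to jar_4.

Converted, -0.39 m is -0.65, -0.16 m is -0.2667.

>>> arm_command([
  {"turn":[0,0,0],"offset":[0,0,-0.05],"hand":0.1},
  {"turn":[0,0,0],"offset":[0,0,-0.1333],"hand":0.1},
  {"turn":[0,0,0],"offset":[0,0,-0.225],"hand":0.1},
  {"turn":[0,0,0],"offset":[-0.0833,0.0083,-0.2333],"hand":0.1},
  {"turn":[0,0,0],"offset":[-0.175,0.0167,-0.2333],"hand":0.1},
  {"turn":[0,0,0],"offset":[-0.2667,0.025,-0.2333],"hand":0.1},
  {"turn":[0,0,0],"offset":[-0.3667,0.0333,-0.2333],"hand":0.1},
  {"turn":[0,0,0],"offset":[-0.4583,0.0417,-0.2333],"hand":0.1},
  {"turn":[0,0,0],"offset":[-0.55,0.05,-0.2333],"hand":0.1},
  {"turn":[0,0,0],"offset":[-0.65,0.0583,-0.2333],"hand":0.1},
])

```text
t: 4.38
tool_pos: [0.4617, -0.3142, 0.1653]
tool_rot: [-2.219, -2.223, -0.001]
contact_force: [1.0, 1.5, -1.3]
finger_gap: 0.0207
grasp_force: 39.8
```

Converted, -0.1114 m is -0.1857, -0.095 m is -0.1583.

>>> arm_command([
  {"turn":[0,0,0],"offset":[-0.0917,0.0083,0],"hand":0.1},
  {"turn":[0,0,0],"offset":[-0.1583,0.0117,0],"hand":0.1},
  {"turn":[0,0,0],"offset":[-0.1857,0.0123,0],"hand":0.1},
  {"turn":[0,0,0],"offset":[-0.1857,0.0123,0],"hand":0.1},
  {"turn":[0,0,0],"offset":[-0.1857,0.0123,0],"hand":0.1},
])

```text
t: 5.0
tool_pos: [0.47, -0.4219, 0.165]
tool_rot: [-2.216, -2.224, -0.003]
contact_force: [0.1, 0.5, -0.8]
finger_gap: 0.0211
grasp_force: 39.8
```

Run:
```python
from look import *
st()
z=sensors.sense()['tool_pos'][2]-.0264
c=sensors.sense()['tool_pos']
look('wrist',[('lid',c,.06,z+.008,z+.024)],'w2');look('top',[('lid',c,.06,z+.008,z+.024),('jar1',(.4789,.2137),.045,.046,.06),('jar3',(.4832,-.2144),.06,.062,.08)])
look('scene',[('lid',c,.06,z+.008,z+.024)])
```

```text
t 5.00 [ 0.47   -0.4219  0.165 ] [-2.2159 -2.224  -0.0031] gap 0.0211 gf 39.8 [ 0.1  0.5 -0.8] [ 0.49  0.67  0.35  1.57 -0.27  0.95  0.94]
wrist lid [0.4703, -0.4194, 0.0944, 21762]
top lid [0.4713, -0.4131, 0.0911, 467]
top jar1 [0.4797, 0.2138, 0.0517, 85]
top jar3 [0.4829, -0.2142, 0.0798, 142]
scene lid [0.4661, -0.4194, 0.0953, 421]
```

View pics/w2.png

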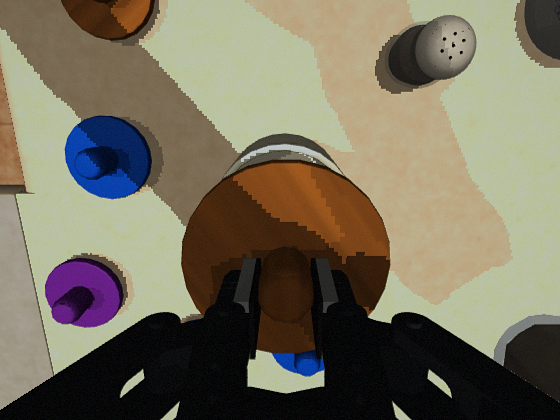

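Lid_4 is held level above jar_4, whose back rim shows at (287,150), and the lid's disc is centred near (285,257). I nudge about 2 mm in −y and lower it.

Converted, 0.072 m is 0.12, -0.0018 m is -0.003.

>>> arm_command([
  {"turn":[0,0,0],"offset":[-0.003,-0.0008,0.05],"hand":0.1},
  {"turn":[0,0,0],"offset":[-0.003,-0.0008,0.0833],"hand":0.1},
  {"turn":[0,0,0],"offset":[-0.003,-0.0008,0.1],"hand":0.1},
  {"turn":[0,0,0],"offset":[-0.003,-0.0008,0.11],"hand":0.1},
  {"turn":[0,0,0],"offset":[-0.003,-0.0008,0.1167],"hand":0.1},
  {"turn":[0,0,0],"offset":[-0.003,-0.0008,0.12],"hand":0.1},
  {"turn":[0,0,0],"offset":[-0.003,-0.0008,0.12],"hand":0.1},
])

```text
t: 6.02
tool_pos: [0.4689, -0.4262, 0.0935]
tool_rot: [-2.22, -2.223, -0.001]
contact_force: [0.3, 1.8, -0.7]
finger_gap: 0.0207
grasp_force: 39.8
```

Run:
```python
from look import *
st()
c=sensors.sense()['tool_pos']
look('wrist',[('lid',c,.06,.072,.095)]);
look('scene',[('lid',c,.06,.078,.09)],'s2')
```

```text
t 6.03 [ 0.4689 -0.4262  0.0935] [-2.2199e+00 -2.2229e+00 -7.0000e-04] gap 0.0207 gf 39.8 [ 0.3  1.8 -0.7] [ 0.52  0.76  0.32  1.63 -0.3   0.81  0.97]
wrist lid [0.4691, -0.4228, 0.0959, 22900]
scene lid [0.4664, -0.4254, 0.0968, 381]
```

The plug is in, with almost no side force and about 1 mm of height left. I ease it down, release and rise.

Converted, -0.1 m is -0.1667, 0.002 m is 0.0033.

>>> arm_command([
  {"turn":[0,0,0],"offset":[0.0017,0,0.0033],"hand":0.1},
  {"turn":[0,0,0],"offset":[0.0017,0,0.0033],"hand":0.1},
  {"turn":[0,0,0],"offset":[0.0017,0,0.0033],"hand":0.5},
  {"turn":[0,0,0],"offset":[0.0017,0,0.0033],"hand":0.5},
  {"turn":[0,0,0],"offset":[0.0017,0,0.0033],"hand":0.5},
  {"turn":[0,0,0],"offset":[0.0017,0,-0.05],"hand":0.5},
  {"turn":[0,0,0],"offset":[0.0017,0,-0.1333],"hand":0.5},
  {"turn":[0,0,0],"offset":[0.0017,0,-0.1667],"hand":0.5},
  {"turn":[0,0,0],"offset":[0.0017,0,-0.1667],"hand":0.5},
])

```text
t: 7.25
tool_pos: [0.4694, -0.4265, 0.1951]
tool_rot: [2.217, 2.219, -0.0]
contact_force: [-0.1, 0.6, 0.1]
finger_gap: 0.0428
grasp_force: 0.0
```

```bash
cat >> look.py <<'E'
def level(n,c,r,lo,hi,k=''):
    m=cams.camera_model(n);p,d=cams.camera(n);W=cloud(d,m);S=sel(W,d,c,r,lo,hi)
    A=np.c_[S[:,:2]-c[:2],np.ones(len(S))]
    q=np.linalg.lstsq(A,S[:,2],rcond=None)[0]
    print(n,k,'plane slope deg',np.round(np.degrees(q[:2]),2),'z %.4f'%q[2],fit(S))
E
python3 - <<'E'
from look import *
st()
level('wrist',(.469,-.424),.055,.075,.1,'lid4')
look('wrist',[('knob',(.469,-.424),.03,.105,.13)],'w3')
look('top',[('jar4lid',(.469,-.425),.06,.075,.092)])
E
```

```text
t 7.25 [ 0.4694 -0.4265  0.1951] [ 2.2174  2.2194 -0.    ] gap 0.0428 gf 0.0 [-0.1  0.6  0.1] [ 0.49  0.64  0.37  1.53 -0.26  1.01  0.93]
wrist lid4 plane slope deg [-0.04 -0.84] z 0.0853 [0.469, -0.4228, 0.0955, 12339]
wrist knob [0.4691, -0.4232, 0.0229, 961]
top jar4lid [0.4689, -0.4246, 0.095, 767]
```

View pics/w3.png

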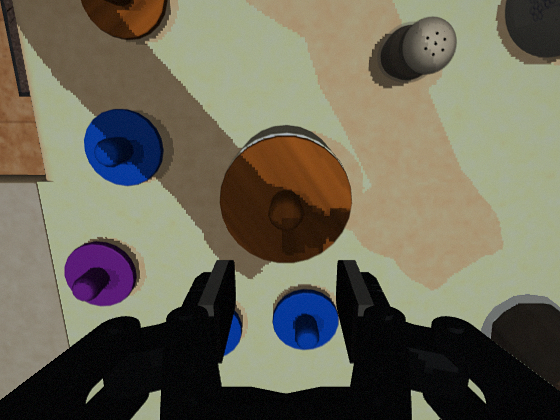

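Lid_4 is seated on jar_4 at (286,200), disc top z = 0.085 as expected. Now lid_2.

Converted, 0.15 m is 0.25, -0.125 m is -0.2083.

>>> arm_command([
  {"turn":[0,0,0],"offset":[0.0667,-0.05,0],"hand":0.5},
  {"turn":[0,0,0],"offset":[0.1333,-0.1083,0],"hand":0.5},
  {"turn":[0,0,0],"offset":[0.2,-0.1667,0],"hand":0.5},
  {"turn":[0,0,0],"offset":[0.25,-0.2083,0.0167],"hand":0.5},
  {"turn":[0,0,0],"offset":[0.25,-0.2083,0.0333],"hand":0.5},
  {"turn":[0,0,0],"offset":[0.25,-0.2083,0.0333],"hand":0.5},
])

```text
t: 8.15
tool_pos: [0.3437, -0.2757, 0.1723]
tool_rot: [-2.219, -2.222, 0.001]
contact_force: [0.5, -0.1, -0.0]
finger_gap: 0.0431
grasp_force: 0.0
```

Run:
```python
from look import *
st()
level('wrist',(.344,-.277),.045,.012,.026,'lid2')
look('wrist',[('knob',(.344,-.277),.03,.038,.06)],'w4')
```

```text
t 8.15 [ 0.3437 -0.2757  0.1723] [-2.2191e+00 -2.2217e+00  1.3000e-03] gap 0.0431 gf 0.0 [ 0.5 -0.1 -0. ] [ 0.35  0.4   0.38  2.08 -0.23  0.7   0.88]
wrist lid2 plane slope deg [-0.08 -0.39] z 0.0194 [0.344, -0.2752, 0.0661, 4060]
wrist knob [0.3443, -0.2752, 0.0231, 690]
```

>>> arm_command([
  {"turn":[0,0,0],"offset":[-0.0017,0.0008,0.0833],"hand":0.5},
  {"turn":[0,0,0],"offset":[-0.0017,0.0008,0.1667],"hand":0.5},
  {"turn":[0,0,0],"offset":[-0.0017,0.0008,0.2167],"hand":0.5},
  {"turn":[0,0,0],"offset":[-0.0017,0.0008,0.2417],"hand":0.5},
  {"turn":[0,0,0],"offset":[-0.0017,0.0008,0.2417],"hand":0.5},
  {"turn":[0,0,0],"offset":[-0.0017,0.0008,0.2417],"hand":0.2},
  {"turn":[0,0,0],"offset":[-0.0017,0.0008,0.2417],"hand":0.1},
  {"turn":[0,0,0],"offset":[-0.0017,0.0008,0.2417],"hand":0.1},
  {"turn":[0,0,0],"offset":[-0.0017,0.0008,0.2417],"hand":0.1},
])

```text
t: 9.38
tool_pos: [0.3445, -0.2769, 0.0289]
tool_rot: [2.219, 2.222, 0.0]
contact_force: [0.4, -0.2, 2.9]
finger_gap: 0.0208
grasp_force: 39.4
```

Run:
```python
from look import *
st()
look('wrist',[('lid2',(.344,-.277),.045,.012,.026)])
```

```text
t 9.38 [ 0.3445 -0.2769  0.0289] [2.2191e+00 2.2216e+00 2.0000e-04] gap 0.0208 gf 39.4 [ 0.4 -0.2  2.9] [ 0.5   0.66  0.19  2.2  -0.4   0.3   1.03]
wrist lid2 [0.3441, -0.2745, 0.0665, 8773]
```

Converted, 0.37 m is 0.6167, -0.15 m is -0.25.

>>> arm_command([
  {"turn":[0,0,0],"offset":[0,0,-0.05],"hand":0.1},
  {"turn":[0,0,0],"offset":[0,0,-0.1333],"hand":0.1},
  {"turn":[0,0,0],"offset":[0.0167,0.0167,-0.225],"hand":0.1},
  {"turn":[0,0,0],"offset":[0.0667,0.0583,-0.25],"hand":0.1},
  {"turn":[0,0,0],"offset":[0.15,0.1,-0.25],"hand":0.1},
  {"turn":[0,0,0],"offset":[0.2333,0.1333,-0.25],"hand":0.1},
  {"turn":[0,0,0],"offset":[0.325,0.1583,-0.25],"hand":0.1},
  {"turn":[0,0,0],"offset":[0.4167,0.175,-0.25],"hand":0.1},
  {"turn":[0,0,0],"offset":[0.5167,0.1833,-0.25],"hand":0.1},
  {"turn":[0,0,0],"offset":[0.6167,0.1917,-0.25],"hand":0.1},
])

```text
t: 10.68
tool_pos: [0.4583, 0.0954, 0.1782]
tool_rot: [-2.22, -2.222, 0.001]
contact_force: [1.0, -0.8, -0.8]
finger_gap: 0.0204
grasp_force: 39.6
```

Converted, 0.295 m is 0.4917, 0.275 m is 0.4583.

>>> arm_command([
  {"turn":[0,0,0],"offset":[0.1,0.0067,0],"hand":0.1},
  {"turn":[0,0,0],"offset":[0.2,0.0117,0],"hand":0.1},
  {"turn":[0,0,0],"offset":[0.3,0.0167,0],"hand":0.1},
  {"turn":[0,0,0],"offset":[0.3917,0.0233,0],"hand":0.1},
  {"turn":[0,0,0],"offset":[0.4583,0.0283,0],"hand":0.1},
  {"turn":[0,0,0],"offset":[0.4917,0.0283,0],"hand":0.1},
  {"turn":[0,0,0],"offset":[0.4917,0.0283,0],"hand":0.1},
  {"turn":[0,0,0],"offset":[0.4917,0.0283,0],"hand":0.1},
])

```text
t: 11.68
tool_pos: [0.476, 0.3856, 0.1783]
tool_rot: [2.223, 2.218, -0.003]
contact_force: [0.9, -0.7, -1.2]
finger_gap: 0.021
grasp_force: 39.6
```

Run:
```python
from look import *
st()
c=sensors.sense()['tool_pos'];z=c[2]-.0289
look('wrist',[('lid',c,.045,z+.008,z+.024),('jarrim',c,.05,.052,.065)],'w5')
look('scene',[('lid',c,.045,z+.008,z+.024)])
```

```text
t 11.68 [0.476  0.3856 0.1783] [ 2.223   2.2178 -0.0029] gap 0.0210 gf 39.6 [ 0.9 -0.7 -1.2] [-0.95  0.64  0.39  1.61 -0.28  0.95 -0.47]
wrist lid [0.476, 0.3881, 0.0661, 8688]
wrist jarrim [0.4771, 0.3904, 0.0659, 1016]
scene lid [0.4685, 0.3867, 0.0719, 116]
```

The wrist view gives the jar_2 rim and held lid_2 directly: I need +2.3 mm in y and +1 mm in x.

Converted, 0.099 m is 0.165, 0.001 m is 0.0017.

>>> arm_command([
  {"turn":[0,0,0],"offset":[0.0033,0.0017,0.0667],"hand":0.1},
  {"turn":[0,0,0],"offset":[0.0033,0.0017,0.1167],"hand":0.1},
  {"turn":[0,0,0],"offset":[0.0033,0.0017,0.1417],"hand":0.1},
  {"turn":[0,0,0],"offset":[0.0033,0.0017,0.1533],"hand":0.1},
  {"turn":[0,0,0],"offset":[0.0033,0.0017,0.16],"hand":0.1},
  {"turn":[0,0,0],"offset":[0.0033,0.0017,0.165],"hand":0.1},
  {"turn":[0,0,0],"offset":[0.0033,0.0017,0.165],"hand":0.1},
])

```text
t: 12.65
tool_pos: [0.4769, 0.3902, 0.0798]
tool_rot: [2.22, 2.222, 0.001]
contact_force: [-0.1, -2.3, -1.4]
finger_gap: 0.0208
grasp_force: 39.6
```

Run:
```python
from look import *
st()
level('wrist',(.477,.388),.045,.055,.08,'lid2')
```

```text
t 12.65 [0.4769 0.3902 0.0798] [2.2202e+00 2.2216e+00 1.1000e-03] gap 0.0208 gf 39.6 [-0.1 -2.3 -1.4] [-0.92  0.76  0.34  1.69 -0.34  0.75 -0.42]
wrist lid2 plane slope deg [-0.97 -1.87] z 0.0707 [0.4769, 0.3923, 0.0663, 8892]
```

Converted, -0.1 m is -0.1667, -0.08 m is -0.1333.

>>> arm_command([
  {"turn":[0,0,0],"offset":[-0.0025,0,0.0033],"hand":0.1},
  {"turn":[0,0,0],"offset":[-0.0025,0,0.0033],"hand":0.1},
  {"turn":[0,0,0],"offset":[-0.0025,0,0.0033],"hand":0.5},
  {"turn":[0,0,0],"offset":[-0.0025,0,0.0033],"hand":0.5},
  {"turn":[0,0,0],"offset":[-0.0025,0,0.0033],"hand":0.5},
  {"turn":[0,0,0],"offset":[-0.0025,0,-0.05],"hand":0.5},
  {"turn":[0,0,0],"offset":[-0.0025,0,-0.1333],"hand":0.5},
  {"turn":[0,0,0],"offset":[-0.0025,0,-0.1667],"hand":0.5},
  {"turn":[0,0,0],"offset":[-0.0025,0,-0.1667],"hand":0.5},
])

```text
t: 13.82
tool_pos: [0.4773, 0.3897, 0.181]
tool_rot: [2.22, 2.223, 0.006]
contact_force: [0.7, 0.6, -0.1]
finger_gap: 0.0424
grasp_force: 0.0
```

Run:
```python
from look import *
st()
level('wrist',(.477,.389),.045,.055,.08,'lid2')
level('top',(.477,.389),.045,.055,.08,'lid2')
look('wrist',[('knob',(.477,.389),.03,.09,.12)],'w6')
look('top',[('lid1',(.3706,.299),.035,.012,.026)])
```

```text
t 13.82 [0.4773 0.3897 0.181 ] [2.22   2.2225 0.0063] gap 0.0424 gf 0.0 [ 0.7  0.6 -0.1] [-0.95  0.64  0.39  1.6  -0.28  0.96 -0.47]
wrist lid2 plane slope deg [-0.1  -0.32] z 0.0694 [0.4766, 0.392, 0.0661, 5325]
top lid2 plane slope deg [1.25 3.14] z 0.0681 [0.4767, 0.3864, 0.0672, 387]
wrist knob [0.4771, 0.3922, 0.0231, 946]
top lid1 [0.3703, 0.2994, 0.0531, 184]
```

Lid_2 is seated: disc top z = .0694, level. Now lid_1.

Converted, -0.107 m is -0.1783, -0.09 m is -0.15.

>>> arm_command([
  {"turn":[0,0,0],"offset":[-0.05,-0.0667,0],"hand":0.5},
  {"turn":[0,0,0],"offset":[-0.1,-0.1333,0],"hand":0.5},
  {"turn":[0,0,0],"offset":[-0.15,-0.1783,0],"hand":0.5},
  {"turn":[0,0,0],"offset":[-0.15,-0.1783,0.0167],"hand":0.5},
  {"turn":[0,0,0],"offset":[-0.15,-0.1783,0.0167],"hand":0.5},
  {"turn":[0,0,0],"offset":[-0.15,-0.1783,0.0167],"hand":0.5},
])

```text
t: 14.78
tool_pos: [0.3704, 0.2998, 0.169]
tool_rot: [2.219, 2.223, 0.001]
contact_force: [0.5, 0.3, 0.1]
finger_gap: 0.0427
grasp_force: 0.0
```

Run:
```python
from look import *
st()
look('wrist',[('disc',(.3705,.30),.035,.012,.026),('knob',(.3705,.30),.03,.038,.06)])
```

```text
t 14.78 [0.3704 0.2998 0.169 ] [2.2194e+00 2.2227e+00 7.0000e-04] gap 0.0427 gf 0.0 [0.5 0.3 0.1] [-1.01  0.46  0.4   2.   -0.26  0.73 -0.45]
wrist disc [0.3698, 0.3025, 0.0519, 2286]
wrist knob [0.37, 0.3023, 0.023, 716]
```

Lid_1 is at y ≈ .300 with the wrist bias removed. I descend straight.

Converted, 0.141 m is 0.235, 0.13 m is 0.2167.

>>> arm_command([
  {"turn":[0,0,0],"offset":[0,-0.0005,0.0833],"hand":0.5},
  {"turn":[0,0,0],"offset":[0,-0.0005,0.1667],"hand":0.5},
  {"turn":[0,0,0],"offset":[0,-0.0005,0.2167],"hand":0.5},
  {"turn":[0,0,0],"offset":[0,-0.0005,0.235],"hand":0.5},
  {"turn":[0,0,0],"offset":[0,-0.0005,0.235],"hand":0.5},
  {"turn":[0,0,0],"offset":[0,-0.0005,0.235],"hand":0.2},
  {"turn":[0,0,0],"offset":[0,-0.0005,0.235],"hand":0.1},
  {"turn":[0,0,0],"offset":[0,-0.0005,0.235],"hand":0.1},
  {"turn":[0,0,0],"offset":[0,-0.0005,0.235],"hand":0.1},
])

```text
t: 15.95
tool_pos: [0.3699, 0.2997, 0.0295]
tool_rot: [2.22, 2.223, 0.004]
contact_force: [-0.9, -0.6, 6.7]
finger_gap: 0.0208
grasp_force: 39.5
```

Run:
```python
from look import *
st()
look('wrist',[('disc',(.3705,.30),.035,.012,.026)])
```

```text
t 15.95 [0.3699 0.2997 0.0295] [2.2201 2.2227 0.0044] gap 0.0208 gf 39.5 [-0.9 -0.6  6.7] [-0.88  0.69  0.24  2.11 -0.42  0.38 -0.31]
wrist disc [0.3701, 0.3029, 0.0518, 4733]
```

Converted, -0.13 m is -0.2167, 0.109 m is 0.1817.

>>> arm_command([
  {"turn":[0,0,0],"offset":[0,0,-0.0667],"hand":0.1},
  {"turn":[0,0,0],"offset":[0,0,-0.15],"hand":0.1},
  {"turn":[0,0,0],"offset":[-0.0333,0.0333,-0.2],"hand":0.1},
  {"turn":[0,0,0],"offset":[-0.0833,0.1,-0.2167],"hand":0.1},
  {"turn":[0,0,0],"offset":[-0.125,0.1667,-0.2167],"hand":0.1},
  {"turn":[0,0,0],"offset":[-0.1425,0.1817,-0.2167],"hand":0.1},
  {"turn":[0,0,0],"offset":[-0.1425,0.1817,-0.2167],"hand":0.1},
  {"turn":[0,0,0],"offset":[-0.1425,0.1817,-0.2167],"hand":0.1},
  {"turn":[0,0,0],"offset":[-0.1425,0.1817,-0.2167],"hand":0.1},
])

```text
t: 17.12
tool_pos: [0.4769, 0.215, 0.1581]
tool_rot: [-2.216, -2.225, 0.001]
contact_force: [0.9, -0.2, -0.6]
finger_gap: 0.0207
grasp_force: 39.6
```

Run:
```python
from look import *
st()
c=sensors.sense()['tool_pos'];z=c[2]-.0295
look('wrist',[('lid',c,.035,z+.008,z+.024),('jarrim',c,.045,.045,.058)],'w7')
look('top',[('jar1',(.4789,.2137),.045,.046,.06)])
```

```text
t 17.12 [0.4769 0.215  0.1581] [-2.2162e+00 -2.2248e+00  1.2000e-03] gap 0.0207 gf 39.6 [ 0.9 -0.2 -0.6] [-0.73  0.54  0.39  1.89 -0.28  0.77 -0.17]
wrist lid [0.477, 0.2182, 0.0518, 4694]
wrist jarrim [0.4795, 0.2174, 0.0516, 900]
top jar1 [0.4791, 0.2134, 0.0519, 57]
```

View pics/w7.png

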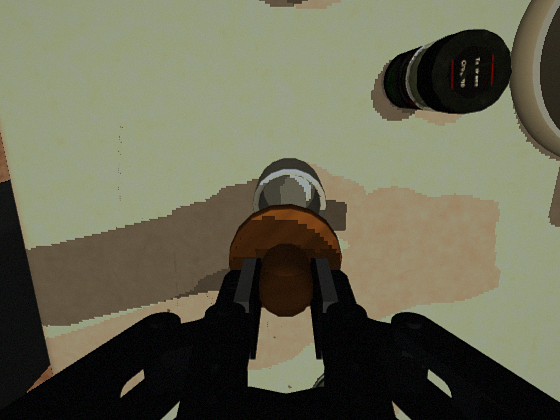

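The wrist view shows held lid_1 at (286,255) over the jar_1 rim at (290,190), a little left of centre. I lower to just above the rim and recheck.

Converted, 0.07 m is 0.1167, -0.0008 m is -0.0013.

>>> arm_command([
  {"turn":[0,0,0],"offset":[-0.0013,0.0025,0.0583],"hand":0.1},
  {"turn":[0,0,0],"offset":[-0.0013,0.0025,0.0967],"hand":0.1},
  {"turn":[0,0,0],"offset":[-0.0013,0.0025,0.1167],"hand":0.1},
  {"turn":[0,0,0],"offset":[-0.0013,0.0025,0.1167],"hand":0.1},
  {"turn":[0,0,0],"offset":[-0.0013,0.0025,0.1167],"hand":0.1},
])

```text
t: 17.85
tool_pos: [0.4804, 0.213, 0.0891]
tool_rot: [2.22, 2.222, 0.002]
contact_force: [-0.2, -0.3, -0.7]
finger_gap: 0.0206
grasp_force: 39.6
```

Run:
```python
from look import *
for i in range(2):
  st()
  c=sensors.sense()['tool_pos'];z=c[2]-.0295
  look('wrist',[('lid',c,.035,z+.008,z+.024)])
```

```text
t 17.85 [0.4804 0.213  0.0891] [2.2197 2.2223 0.0024] gap 0.0206 gf 39.6 [-0.2 -0.3 -0.7] [-0.68  0.64  0.33  1.94 -0.35  0.61 -0.12]
wrist lid [0.4804, 0.216, 0.052, 4691]
t 17.90 [0.4805 0.213  0.0892] [2.2197 2.2222 0.003 ] gap 0.0207 gf 39.6 [ 0.8  0.  -1. ] [-0.68  0.64  0.33  1.94 -0.35  0.61 -0.12]
wrist lid [0.4804, 0.2161, 0.052, 4694]
```

Converted, 0.018 m is 0.03, 0.008 m is 0.0133.

>>> arm_command([
  {"turn":[0,0,0],"offset":[0.0017,-0.0017,0.0067],"hand":0.1},
  {"turn":[0,0,0],"offset":[0.0017,-0.0017,0.0133],"hand":0.1},
  {"turn":[0,0,0],"offset":[0.0017,-0.0017,0.02],"hand":0.1},
  {"turn":[0,0,0],"offset":[0.0017,-0.0017,0.025],"hand":0.1},
  {"turn":[0,0,0],"offset":[0.0017,-0.0017,0.03],"hand":0.1},
  {"turn":[0,0,0],"offset":[0.0017,-0.0017,0.03],"hand":0.1},
])

```text
t: 18.7
tool_pos: [0.479, 0.2138, 0.0716]
tool_rot: [-2.22, -2.222, -0.001]
contact_force: [-1.9, -1.3, 9.2]
finger_gap: 0.0207
grasp_force: 40.5
```

Run:
```python
from look import *
st()
level('wrist',(.479,.216),.035,.048,.07,'lid1')
```

```text
t 18.70 [0.479  0.2138 0.0716] [-2.2203e+00 -2.2219e+00 -1.5000e-03] gap 0.0207 gf 40.5 [-1.9 -1.3  9.2] [-0.67  0.67  0.32  1.96 -0.36  0.57 -0.11]
wrist lid1 plane slope deg [ -1.7  -11.17] z 0.0632 [0.4795, 0.2172, 0.0525, 5310]
```

Lid_1 has reached the expected height with light contact. I release it and rise.

Converted, -0.11 m is -0.1833, -0.08 m is -0.1333.

>>> arm_command([
  {"turn":[0,0,0],"offset":[0,0,0],"hand":0.1},
  {"turn":[0,0,0],"offset":[0,0,0],"hand":0.5},
  {"turn":[0,0,0],"offset":[0,0,0],"hand":0.5},
  {"turn":[0,0,0],"offset":[0,0,0],"hand":0.5},
  {"turn":[0,0,0],"offset":[0,0,-0.05],"hand":0.5},
  {"turn":[0,0,0],"offset":[0,0,-0.1333],"hand":0.5},
  {"turn":[0,0,0],"offset":[0,0,-0.1833],"hand":0.5},
  {"turn":[0,0,0],"offset":[0,0,-0.1833],"hand":0.5},
])

```text
t: 19.75
tool_pos: [0.4803, 0.2143, 0.1825]
tool_rot: [2.219, 2.221, 0.008]
contact_force: [0.3, 0.0, -0.3]
finger_gap: 0.043
grasp_force: 0.0
```

Run:
```python
from look import *
st()
level('wrist',(.479,.216),.035,.048,.07,'lid1')
look('wrist',[('knob',(.479,.216),.03,.08,.11)])
look('top',[('lid3',(.4136,-.0977),.05,.012,.026)])
```

```text
t 19.75 [0.4803 0.2143 0.1825] [2.2189 2.2214 0.0081] gap 0.0430 gf 0.0 [ 0.3  0.  -0.3] [-0.74  0.51  0.42  1.86 -0.27  0.83 -0.19]
wrist lid1 plane slope deg [-0.64 -2.94] z 0.0611 [0.479, 0.2168, 0.0528, 2861]
wrist knob [0.4789, 0.2164, 0.0231, 893]
top lid3 [0.4135, -0.0976, 0.0796, 505]
```

Converted, -0.3105 m is -0.5175, -0.27 m is -0.45.

>>> arm_command([
  {"turn":[0,0,0],"offset":[-0.0917,-0.0167,0],"hand":0.5},
  {"turn":[0,0,0],"offset":[-0.1833,-0.0333,0],"hand":0.5},
  {"turn":[0,0,0],"offset":[-0.275,-0.0583,0],"hand":0.5},
  {"turn":[0,0,0],"offset":[-0.3667,-0.075,0],"hand":0.5},
  {"turn":[0,0,0],"offset":[-0.45,-0.0917,0],"hand":0.5},
  {"turn":[0,0,0],"offset":[-0.5083,-0.1083,0],"hand":0.5},
  {"turn":[0,0,0],"offset":[-0.5175,-0.1083,0],"hand":0.5},
  {"turn":[0,0,0],"offset":[-0.5175,-0.1083,0],"hand":0.5},
  {"turn":[0,0,0],"offset":[-0.5175,-0.1083,0],"hand":0.5},
])

```text
t: 21.02
tool_pos: [0.4143, -0.0953, 0.1798]
tool_rot: [-2.216, -2.225, 0.0]
contact_force: [-0.4, -0.2, -0.1]
finger_gap: 0.0427
grasp_force: 0.0
```

Run:
```python
from look import *
st()
look('wrist',[('disc',(.4136,-.0965),.05,.012,.026),('knob',(.4136,-.0965),.03,.038,.06)])
```

```text
t 21.02 [ 0.4143 -0.0953  0.1798] [-2.2162e+00 -2.2247e+00  5.0000e-04] gap 0.0427 gf 0.0 [-0.4 -0.2 -0.1] [-0.15  0.37  0.44  2.11 -0.24  0.71  0.45]
wrist disc [0.4135, -0.095, 0.0802, 6056]
wrist knob [0.4137, -0.0949, 0.0231, 658]
```

Converted, 0.152 m is 0.2533, 0.05 m is 0.0833.

>>> arm_command([
  {"turn":[0,0,0],"offset":[-0.002,-0.0008,0.0833],"hand":0.5},
  {"turn":[0,0,0],"offset":[-0.002,-0.0008,0.1667],"hand":0.5},
  {"turn":[0,0,0],"offset":[-0.002,-0.0008,0.2333],"hand":0.5},
  {"turn":[0,0,0],"offset":[-0.002,-0.0008,0.2533],"hand":0.5},
  {"turn":[0,0,0],"offset":[-0.002,-0.0008,0.2533],"hand":0.5},
  {"turn":[0,0,0],"offset":[-0.002,-0.0008,0.2533],"hand":0.2},
  {"turn":[0,0,0],"offset":[-0.002,-0.0008,0.2533],"hand":0.1},
  {"turn":[0,0,0],"offset":[-0.002,-0.0008,0.2533],"hand":0.1},
  {"turn":[0,0,0],"offset":[-0.002,-0.0008,0.2533],"hand":0.1},
])

```text
t: 22.2
tool_pos: [0.4146, -0.098, 0.0296]
tool_rot: [2.218, 2.221, 0.003]
contact_force: [-0.4, 0.3, 7.6]
finger_gap: 0.0204
grasp_force: 39.6
```

Run:
```python
from look import *
st()
look('wrist',[('disc',(.4136,-.0965),.05,.012,.026)])
```

```text
t 22.20 [ 0.4146 -0.098   0.0296] [2.2185 2.2213 0.0029] gap 0.0204 gf 39.6 [-0.4  0.3  7.6] [ 0.04  0.65  0.2   2.25 -0.46  0.28  0.65]
wrist disc [0.4149, -0.0949, 0.0804, 14640]
```

Converted, -0.14 m is -0.2333, -0.117 m is -0.195.

>>> arm_command([
  {"turn":[0,0,0],"offset":[0,0,-0.0667],"hand":0.1},
  {"turn":[0,0,0],"offset":[0,0,-0.15],"hand":0.1},
  {"turn":[0,0,0],"offset":[-0.0333,0.0167,-0.2167],"hand":0.1},
  {"turn":[0,0,0],"offset":[-0.1,0.0583,-0.2333],"hand":0.1},
  {"turn":[0,0,0],"offset":[-0.1667,0.1,-0.2333],"hand":0.1},
  {"turn":[0,0,0],"offset":[-0.195,0.1142,-0.2333],"hand":0.1},
  {"turn":[0,0,0],"offset":[-0.195,0.1142,-0.2333],"hand":0.1},
  {"turn":[0,0,0],"offset":[-0.195,0.1142,-0.2333],"hand":0.1},
])

```text
t: 23.25
tool_pos: [0.4814, -0.2134, 0.1681]
tool_rot: [-2.218, -2.222, -0.0]
contact_force: [0.6, -0.0, -0.7]
finger_gap: 0.0209
grasp_force: 39.8
```

Converted, 0.05 m is 0.0833, 0.045 m is 0.075.

>>> arm_command([
  {"turn":[0,0,0],"offset":[0,0,0.0417],"hand":0.1},
  {"turn":[0,0,0],"offset":[0,0,0.075],"hand":0.1},
  {"turn":[0,0,0],"offset":[0,0,0.0833],"hand":0.1},
  {"turn":[0,0,0],"offset":[0,0,0.0833],"hand":0.1},
  {"turn":[0,0,0],"offset":[0,0,0.0833],"hand":0.1},
])

```text
t: 23.88
tool_pos: [0.4827, -0.215, 0.1192]
tool_rot: [2.219, 2.222, 0.001]
contact_force: [0.1, -1.5, -0.8]
finger_gap: 0.0203
grasp_force: 39.8
```

Run:
```python
from look import *
st()
c=sensors.sense()['tool_pos'];z=c[2]-.0296
look('wrist',[('lid',c,.05,z+.008,z+.024),('jarrim',c,.055,.06,.073)])
```

```text
t 23.88 [ 0.4827 -0.215   0.1192] [2.2188e+00 2.2220e+00 1.0000e-03] gap 0.0203 gf 39.8 [ 0.1 -1.5 -0.8] [ 0.12  0.6   0.4   1.91 -0.35  0.69  0.73]
wrist lid [0.4829, -0.2116, 0.08, 14562]
wrist jarrim [0.4838, -0.1945, 0.0715, 1260]
```

Converted, 0.032 m is 0.0533, 0.024 m is 0.04.

>>> arm_command([
  {"turn":[0,0,0],"offset":[0,0.0007,0.02],"hand":0.1},
  {"turn":[0,0,0],"offset":[0,0.0007,0.0333],"hand":0.1},
  {"turn":[0,0,0],"offset":[0,0.0007,0.04],"hand":0.1},
  {"turn":[0,0,0],"offset":[0,0.0007,0.0467],"hand":0.1},
  {"turn":[0,0,0],"offset":[0,0.0007,0.0533],"hand":0.1},
  {"turn":[0,0,0],"offset":[0,0.0007,0.0533],"hand":0.1},
  {"turn":[0,0,0],"offset":[0,0.0007,0.0533],"hand":0.1},
])

```text
t: 24.8
tool_pos: [0.4825, -0.2151, 0.0876]
tool_rot: [2.221, 2.222, 0.001]
contact_force: [-3.3, 0.9, 8.6]
finger_gap: 0.0207
grasp_force: 40.6
```

Run:
```python
from look import *
st()
look('wrist',[('lid',(.483,-.213),.05,.072,.084)])
```

```text
t 24.80 [ 0.4825 -0.2151  0.0876] [2.2205e+00 2.2221e+00 1.4000e-03] gap 0.0207 gf 40.6 [-3.3  0.9  8.6] [ 0.14  0.65  0.37  1.94 -0.38  0.62  0.75]
wrist lid [0.4827, -0.212, 0.0805, 14571]
```

Lid_3 has reached its seated height exactly. I release it, rise and check all four lids.

Converted, -0.11 m is -0.1833, -0.08 m is -0.1333.

>>> arm_command([
  {"turn":[0,0,0],"offset":[0,0,0],"hand":0.1},
  {"turn":[0,0,0],"offset":[0,0,0],"hand":0.5},
  {"turn":[0,0,0],"offset":[0,0,0],"hand":0.5},
  {"turn":[0,0,0],"offset":[0,0,0],"hand":0.5},
  {"turn":[0,0,0],"offset":[0,0,-0.05],"hand":0.5},
  {"turn":[0,0,0],"offset":[0,0,-0.1333],"hand":0.5},
  {"turn":[0,0,0],"offset":[0,0,-0.1833],"hand":0.5},
  {"turn":[0,0,0],"offset":[0,0,-0.1833],"hand":0.5},
])

```text
t: 25.85
tool_pos: [0.484, -0.2158, 0.1985]
tool_rot: [2.217, 2.219, 0.003]
contact_force: [0.5, -0.2, -0.6]
finger_gap: 0.0424
grasp_force: 0.0
```

Run:
```python
from look import *
st()
level('wrist',(.483,-.212),.042,.074,.081,'lid3 exp .077')
J={1:((.479,.2145),.052),2:((.477,.388),.06),3:((.483,-.214),.068),4:((.469,-.424),.076)}
D={1:.026,2:.033,3:.04,4:.047}
for n in('top','scene'):
  m=cams.camera_model(n);p,d=cams.camera(n);W=cloud(d,m);cv2.imwrite(f'pics/{n}9.png',p[...,::-1])
  for j,(c,h) in J.items():
    S=sel(W,d,c,D[j]-.004,h+.003,h+.018);S=S[np.hypot(*(S[:,:2]-c).T)>.014]
    q=np.linalg.lstsq(np.c_[S[:,:2]-c,np.ones(len(S))],S[:,2],rcond=None)[0]
    print(n,j,'disc z-exp %.4f'%(q[2]-h-.009),'slope',np.round(np.degrees(q[:2]),1),len(S),'knob top-exp %.4f'%(np.percentile(sel(W,d,c,.02,h+.03,h+.06)[:,2],90)-h-.039), fit(sel(W,d,c,.02,h+.03,h+.06)))
  if n=='top':
    for k,c,lo,hi in(('tin',(.5404,.0004),.05,.065),('salt',(.56,-.322),.083,.1)): print(k,fit(sel(W,d,c,.06,lo,hi)))
p=cv2.imread('pics/scene9.png');cv2.imwrite('pics/s9.png',cv2.convertScaleAbs(cv2.resize(p[130:330,180:440],None,fx=3,fy=3,interpolation=2),alpha=1.3))
```

```text
t 25.85 [ 0.484  -0.2158  0.1985] [2.2166 2.219  0.0033] gap 0.0424 gf 0.0 [ 0.5 -0.2 -0.6] [ 0.07  0.5   0.46  1.83 -0.28  0.88  0.67]
wrist lid3 exp .077 plane slope deg [-0.09 -0.08] z 0.0774 [0.4827, -0.2119, 0.0799, 7719]
top 1 disc z-exp 0.0000 slope [-0.1 -0. ] 99 knob top-exp 0.0021 [0.4784, 0.2125, 0.0221, 52]
top 2 disc z-exp -0.0002 slope [-0.   0.7] 223 knob top-exp 0.0016 [0.4775, 0.3871, 0.0219, 53]Traceback (most recent call last):
  File "<stdin>", line 11, in <module>
    return _quantile_unchecked(
        a, q, axis, out, overwrite_input, method, keepdims, weights)
    return _ureduce(a,
                    func=_quantile_ureduce_func,
    ...<5 lines>...
                    overwrite_input=overwrite_input,
                    method=method)
    r = func(a, **kwargs)
    result = _quantile(arr,
                       quantiles=q,
    ...<2 lines>...
                       out=out,
                       weights=wgt)
    slices_having_nans = np.isnan(arr[-1, ...])
                                  ~~~^^^^^^^^^
IndexError: index -1 is out of bounds for axis 0 with size 0
```

Run:
```python
from look import *
c,h=(.469,-.425),.076
m=cams.camera_model('top');p,d=cams.camera('top');W=cloud(d,m)
S=sel(W,d,c,.043,h+.003,h+.018);S=S[np.hypot(*(S[:,:2]-c).T)>.014]
q=np.linalg.lstsq(np.c_[S[:,:2]-c,np.ones(len(S))],S[:,2],rcond=None)[0]
print('lid4',q[2]-h-.009,np.degrees(q[:2]),fit(S))
for k,c,lo,hi in(('tin',(.5404,.0004),.05,.065),('salt',(.56,-.322),.083,.1)):
  S=sel(W,d,c,.06,lo,hi);print(k,fit(S) if len(S)>3 else None)
p,_=cams.camera('scene');cv2.imwrite('pics/s9.png',cv2.convertScaleAbs(np.ascontiguousarray(cv2.resize(p[130:330,180:440,::-1],None,fx=3,fy=3,interpolation=2)),alpha=1.3))
```

```text
lid4 0.0007069216584520647 [-0.22423059 -0.36306783] [0.4689, -0.4252, 0.086, 628]
tin [0.5406, 0.0007, 0.0756, 513]
salt None
```

View pics/s9.png

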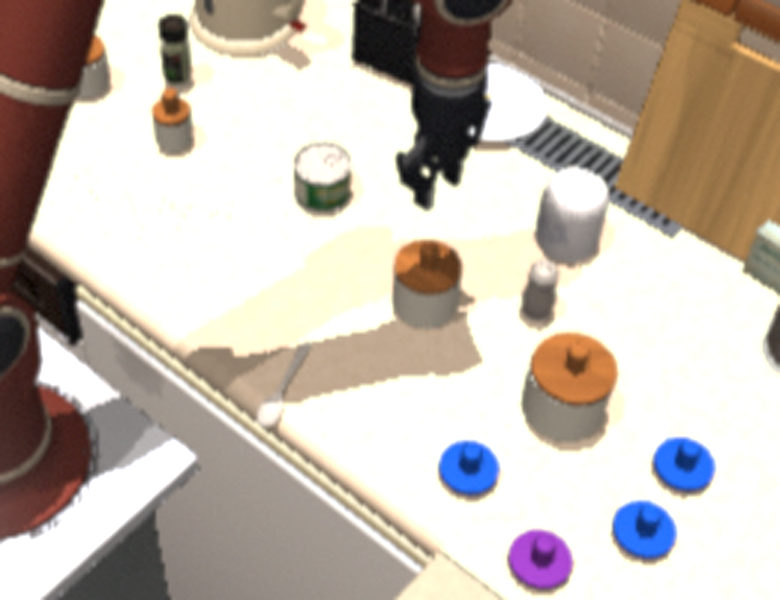

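The jars at (90,70), (172,125), (427,285) and (570,390) all wear seated lids. The tin at (323,178) and the shaker at (540,292) are standing, and the arm is clear of everything.

```bash
python3 -c "
from plant import robot
print(robot.sign_off())"
```

```text
the job is handed in; nothing more can be done
None
```

All four lids are on their matching jars, knob up and seated to within about 1 mm of the expected height. I never moved near the salt shaker, tin or look-alikes: the tin measures unmoved, the shaker is seen standing, and the job was handed in at about 26 s.

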